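Screw down the levelling foot of a rocking V-block table

ROBOT

A 7-joint arm with a two-finger parallel gripper is mounted at the origin on a cart in front of the work surface, level with it; the furniture and walls round the work are solid. World frame = base frame: x ahead of the robot, y to its left, z up, the work surface at z = 0. Lengths are in m, angles in rad, forces in N, time in s.
With the tool pointing down it reaches from about 0.425 to 0.925 m from the base axis. Payload 6.8 kg.
Tool frame: the origin (TCP) lies at the very end of the fingers, on their centre line; the grasp point (between the pads) lies 19 mm behind it; y points along the fingers, x is the direction in which the jaws open and shut, and the axes are right-handed (so a half turn about y gives the same grasp; the last joint's range is limited). The gripper opens to 85 mm and grips with 20 to 120 N. Pads are 22 mm wide; open, the fingers measure 114 mm over their backs; the gripper's body (76 mm by 85 mm) begins 54 mm behind the grasp point. The pads swing forward as they close: fully open they stand 13 mm farther back than shut.
Start: joints at [1.16, 0.477, 0.022, 1.555, -0.011, 1.109, -0.083], TCP at [0.201, -0.644, 0.231] pointing down, gripper open.
Joint ranges: [-2.96, 2.96], [-0.34, 2.1], [-1.41, 1.46], [0.24, 2.44], [-1.37, 4.51], [0.17, 1.92], [-2.96, 2.96]. Speed limits (rad/s): [2.39, 2.39, 3.14, 3.14, 3.14, 3.14, 3.14].

INTERFACE

Orientations are given as a rotation vector (axis times angle).
In Python, from bench import r, imaging gives the robot as it stands.
- The arm moves only by the shell command python3 -m jog 'ROWS' [FORCE]. ROWS is text: rows parted by semicolons, each of 7 numbers parted by spaces: the turn, a rotation vector about the tool's x, y, z in degrees, then the shift along the tool's x, y, z in mm, then the opening, from 0 (shut) to 1 (fully open). A call has exactly 5 rows; each row shifts and turns the commanded pose from where the row before left it, along the tool's axes as they then stand; what a row does not reach is not made up. A row lasts 1/12 s, in which the tool goes at most 41.7 mm and 7.16 degrees, less where a joint would pass 70% of its speed; a pose out of reach is approached as far as the arm can. A call with a gripper value outside its range is refused whole. The fingers move at their own pace and stop on an object; FORCE is the grip in N (left out, the last holds). Time passes only in rows, so rows that do not move let the fingers close, or fill a call up. It gives the time, the measured TCP pose, the force and the opening at its end, in the units of the state.
- r.get_obs(): the state, without advancing time (a new reading comes with each control period).
- imaging.grab_frame(name): name is "scene" or "top"; returns a dict with "color" (400x640x3 uint8, red, green, blue), "z_map" (400x640 float32, m along the optical axis (not along the pixel's ray), 0 where there is no reading), "fx", "fy", "cx", "cy" (pixels), "world_to_cam" (4x4, takes a point from world to camera coordinates). Camera axes: x right, y up, looking along -z (the intrinsics and any distortion apply to the point x, -y, -z); pixel columns grow to the right and rows downward; lengths in m; the calibration is good to about 2 mm. A picture is of the moment at which its call begins.
- r.hand_in(): hands the job in, once; it reports no verdict.
The state is a dict: "clock": time; "joints": joint angles; "qvel": joint speeds; "tau": joint torques, N m; "tcp_pos": TCP position; "orientation": TCP orientation; "contact_force": force on the tool from outside, world axes, zero at the start; "moment": the same for the moment, N m; "grip_width": finger opening in m.
Only numpy, scipy, OpenCV 4.12 (cv2) and the standard library are available. Lean on these libraries where they do the work, as an engineer would, in place of code of your own. Each camera call takes 0.05 s, during which the arm holds its last target.

TASK

The small metal table with the V-block on it rocks on the bench, because the foot at one corner is screwed up too far: its bar knob stands higher than the other three, which are set right and locked, and does not point at the table's middle as they do. Screw that knob down (clockwise seen from above, less than a quarter turn) until it stands as high as the others, points at the middle like them, and its foot bears on the bench so that the table no longer rocks; then let go.

Things in the scene. Friction and masses are not known exactly. Their poses are not given: they have to be found in the camera images.
- table: Loose pale metal plate 180x180x12 mm (top 34 mm up) with a V-block (top 72 mm up) fixed in its middle, 3.8 kg. Origin on the bench under its centre, z up. A screw foot with a black bar knob at each corner (+-70,+-70) mm of its x, y. Three are set and locked, never turn, knob tops 74 mm up. The one at (+70,+70) is short: it hangs 6 to 9 mm off the bench, its knob 8 to 11 mm higher.
- knob (a point): Middle of the short foot's knob: an upright bar 46 mm long (its x axis), 12 mm thick (y axis), 26 mm high on a 10 mm stem. The point is on the screw axis, 12 mm below the bar's top. It sinks 8 mm per radian turned clockwise seen from above. When right it is as high as the other three (62 mm up) and its bar, like theirs, points at the plate's centre. About 0.2 N m turns it; it stays where left.
- screw (a joint): Turn of that knob in rad, growing clockwise seen from above (foot going down 8 mm per rad): 0 to 0.3 at the start, 1.07 when the foot just touches the bench, 1.30 when set right, over 1.65 the table starts to lift; hard stop at 1.9.
- disc: Soft rubber disc under the short foot, 28 mm across, 13 mm thick; moves up and down with its knob and gives about 1 mm per 3 N once it stands on the bench. Origin at the centre of its underside: 0 mm above the bench when it stands on it.

How it is judged:
By the outcome, as a careful person would: the job done as asked, in the order asked, and still so for the second after the job is handed in, with the robot touching nothing.
It also fails if it takes over 35 s, if anything falls off the work surface, if the arm or the gripper's body presses on something with over 40 N, if the wrist force passes 120 N, or if a joint passes its speed limit or range.

## Working session

There is one attempt and no reset: what is moved stays moved. The work goes in short steps, Python scripts to look and compute and a shell command to move; the robot and the scene stay as the last step left them, time stands still between calls to the robot, and variables do not carry over. Pictures are saved under pics/ and viewed, and the job is handed in when it is done.

```bash
mkdir -p pics; ls; cat > h.py <<'E'
import numpy as np,cv2
from bench import r, imaging
from scipy.spatial.transform import Rotation as R
def w2p(f,P):
    P=np.atleast_2d(P);c=(f["world_to_cam"]@np.c_[P,np.ones(len(P))].T).T
    return np.c_[f["fx"]*c[:,0]/-c[:,2]+f["cx"], f["fy"]*-c[:,1]/-c[:,2]+f["cy"]]
def px2plane(f,uv,z):
    uv=np.atleast_2d(uv).astype(float);M=np.linalg.inv(f["world_to_cam"])
    d=np.c_[(uv[:,0]-f["cx"])/f["fx"],-(uv[:,1]-f["cy"])/f["fy"],-np.ones(len(uv))]@M[:3,:3].T
    o=M[:3,3];return o+d*((z-o[2])/d[:,2])[:,None]
def cloud(f):
    v,u=np.mgrid[:400,:640];z=f["z_map"];M=np.linalg.inv(f["world_to_cam"])
    c=np.stack([(u-f["cx"])/f["fx"]*z,-(v-f["cy"])/f["fy"]*z,-z],-1)
    return c@M[:3,:3].T+M[:3,3]
def st():
    o=r.get_obs();Rm=R.from_rotvec(o["orientation"]).as_matrix()
    print("t",o["clock"],"tcp",np.round(o["tcp_pos"],4),"\nR",np.round(Rm,3).tolist(),"F",np.round(o["contact_force"],1),"M",np.round(o["moment"],2),"w",o["grip_width"],"j",np.round(o["joints"],3));return o,Rm
E
python3 - <<'E'
from h import *
st()
for n in("scene","top"):
    f=imaging.grab_frame(n);cv2.imwrite(f"pics/{n}0.png",f["color"][:,:,::-1]);print({k:f[k] for k in f if k not in("color","z_map")})
    np.savez(f"{n}0.npz",**f)
E
```

```text
pics
t 0.0 tcp [ 0.2011 -0.6437  0.2303] 
R [[0.298, -0.001, 0.954], [-0.954, 0.002, 0.298], [-0.002, -1.0, -0.0]] F [0.1 0.2 0.4] M [ 0.04 -0.01  0.01] w 0.08525604222147254 j [ 1.16   0.478  0.022  1.556 -0.011  1.109 -0.083]
{'fx': 439.5684106946744, 'fy': 439.5684106946744, 'cx': 316.00421778845964, 'cy': 199.17746513352645, 'world_to_cam': array([[-0.62889835, -0.77742726, -0.00968136,  0.49060456],
       [ 0.48860063, -0.40487732,  0.77288018, -0.26121736],
       [-0.60477788,  0.48133275,  0.63447813, -0.65983731],
       [ 0.        ,  0.        ,  0.        ,  1.        ]])}
{'fx': 391.501395759166, 'fy': 391.501395759166, 'cx': 321.2217304294605, 'cy': 203.46888448014036, 'world_to_cam': array([[-0.0013719 , -0.99945988,  0.03283387,  0.15974214],
       [ 0.99596171,  0.00158183,  0.08976507, -0.56316411],
       [-0.08976852,  0.03282443,  0.9954216 , -0.89714113],
       [ 0.        ,  0.        ,  0.        ,  1.        ]])}
```

View pics/scene0.png

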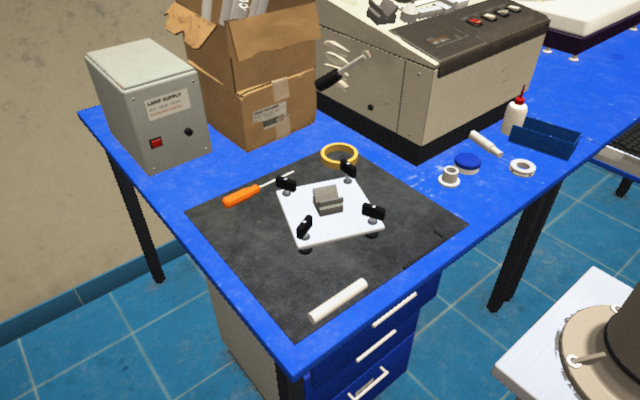

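View pics/top0.png

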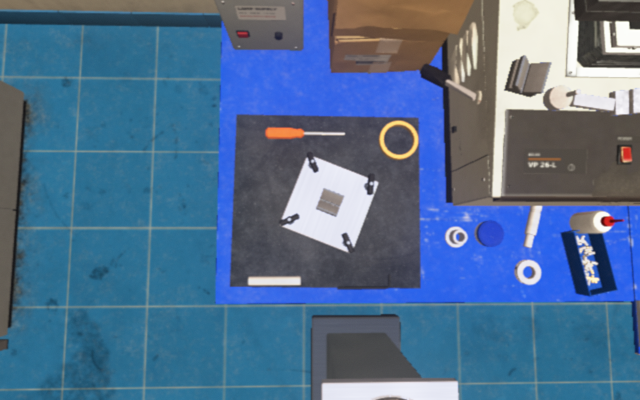

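The scene view shows the plate with knobs at about (286,184), (348,170), (373,211) and (305,227). In the top view they are at (312,162), (370,184), (290,219) and (348,241), with the V-block at (329,202). I'll zoom in.

```bash
python3 - <<'E'
from h import *
a=cv2.imread("pics/scene0.png")[150:270,250:410];b=cv2.imread("pics/top0.png")[140:260,265:395]
cv2.imwrite("pics/z1.png",np.hstack([cv2.resize(a,None,fx=2.4,fy=2.4,interpolation=2),cv2.resize(b,None,fx=2.4,fy=2.4,interpolation=2)]))
for n in("top","scene"):
    f=dict(np.load(n+"0.npz"));P=cloud(f);c=f["color"].astype(int)
    roi=(c.max(2)<60)&(P[...,2]>.055)&(P[...,2]<.11)&(abs(P[...,0]-.57)<.2)&(abs(P[...,1]-.13)<.2)
    k,l,s,ce=cv2.connectedComponentsWithStats(roi.astype(np.uint8))
    for i in range(1,k):
        if s[i,4]<20: continue
        Q=P[l==i]
        zt=np.percentile(Q[:,2],95);T=Q[Q[:,2]>zt-.006];m=T[:,:2].mean(0)
        w,V=np.linalg.eigh(np.cov((T[:,:2]-m).T));d=V[:,1]
        print(n,np.round(ce[i]),s[i,4],np.round(Q.mean(0),4),"zt",round(zt,4),np.percentile(Q[:,2],[50,80,99]).round(4),"m",m.round(4),"ang",np.degrees(np.arctan2(d[1],d[0])).round(1),(4*np.sqrt(w)).round(4))
    pl=(c.min(2)>150)&(abs(P[...,2]-.034)<.02)&(abs(P[...,0]-.57)<.2)&(abs(P[...,1]-.13)<.2)
    k,l,s,ce=cv2.connectedComponentsWithStats(pl.astype(np.uint8));i=1+s[1:,4].argmax();Q=P[l==i]
    A=np.linalg.lstsq(np.c_[Q[:,:2],np.ones(len(Q))],Q[:,2],rcond=None)[0]
    print("plate",s[i,4],Q.mean(0).round(4),"plane",A.round(4))
    box=cv2.minAreaRect((Q[:,:2]*1000).astype(np.float32));print(box)
E
```

```text
plate 4903 [0.562  0.1424 0.0346] plane [-0.0002  0.0002  0.0347]
((563.4647827148438, 141.36557006835938), (180.26931762695312, 180.10723876953125), 68.51543426513672)
scene [348. 168.] 175 [0.5989 0.0569 0.0751] zt 0.0847 [0.0763 0.0829 0.0853] m [0.5995 0.0555] ang 177.1 [0.0125 0.0584]
scene [286. 183.] 198 [0.6502 0.1858 0.0677] zt 0.0761 [0.0685 0.0742 0.077 ] m [0.6502 0.1844] ang -155.0 [0.0132 0.0554]
scene [374. 211.] 241 [0.4696 0.1072 0.0676] zt 0.0761 [0.0683 0.0748 0.0767] m [0.47   0.1061] ang -154.5 [0.013  0.0522]
scene [304. 227.] 181 [0.5185 0.2394 0.0691] zt 0.0759 [0.0708 0.0749 0.0764] m [0.5204 0.2372] ang 112.1 [0.0126 0.053 ]
plate 3635 [0.5525 0.1541 0.0352] plane [ 0.0011 -0.0027  0.035 ]
((563.2633056640625, 143.97476196289062), (179.6317901611328, 184.4378662109375), 68.4244613647461)
```

View pics/z1.png

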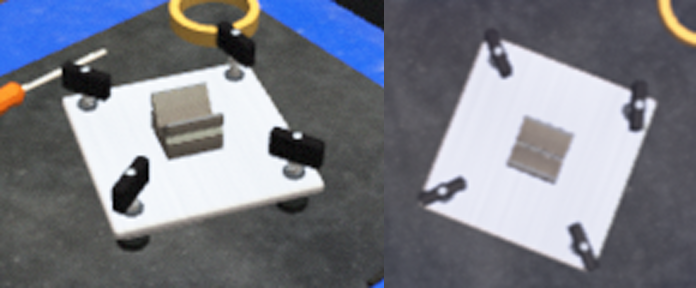

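```bash
python3 - <<'E'
from h import *
f=dict(np.load("top0.npz"));P=cloud(f);c=f["color"].astype(int)
for uv,z in(((312,162),.074),((370,184),.083),((290,219),.074),((348,241),.074)):
    m=np.zeros((400,640),bool);u,v=uv;m[v-15:v+16,u-15:u+16]=1
    pz=P[...,2]
    mm=m&(pz>z-.012)&(pz<z+.012)
    b=m&(c.max(2)<75)&(pz>.045)
    for t,k in(("z",mm),("col",b)):
        if k.sum()<15: print(t,k.sum());continue
        vv,uu=np.nonzero(k);W=px2plane(f,np.c_[uu,vv],z)[:,:2].astype(np.float32)
        (cx,cy),(w,h),a=cv2.minAreaRect(W*1000);mu=W.mean(0);e,V=np.linalg.eigh(np.cov((W-mu).T));d=V[:,1]
        print(uv,t,k.sum(),"rect",round(cx,1),round(cy,1),round(w,1),round(h,1),round(a,1),"mean",mu.round(4),"ang",np.degrees(np.arctan2(d[1],d[0])).round(1),"z50,90",np.percentile(pz[k],[50,90]).round(4))
H={}
for n in("top","scene"):
    f=dict(np.load(n+"0.npz"));Q=cloud(f)[f["z_map"]>0]
    for p in Q:
        k=(int(np.floor(p[0]/.1)),int(np.floor(p[1]/.1)));H[k]=max(H.get(k,-9),p[2])
print("cols y",list(range(-7,4)))
for i in range(0,10): print(i,[round(H.get((i,j),-9),2) for j in range(-7,4)])
E
```

```text
(312, 162) z 116 rect 652.7 181.1 47.5 12.5 23.7 mean [0.653  0.1812] ang -156.8 z50,90 [0.0743 0.0764]
(312, 162) col 62 rect 652.7 183.4 45.7 12.0 15.8 mean [0.655  0.1834] ang -159.8 z50,90 [0.0742 0.0762]
(370, 184) z 121 rect 601.4 52.1 13.0 45.6 84.9 mean [0.6018 0.0519] ang 174.7 z50,90 [0.0827 0.0848]
(370, 184) col 72 rect 602.4 53.7 11.8 43.4 84.6 mean [0.6038 0.0538] ang 172.5 z50,90 [0.0827 0.0845]
(290, 219) z 115 rect 523.6 232.2 12.2 45.3 23.3 mean [0.5236 0.232 ] ang 114.0 z50,90 [0.0742 0.0759]
(290, 219) col 28 rect 522.6 233.9 9.5 38.2 19.8 mean [0.5218 0.2373] ang 112.8 z50,90 [0.0745 0.0764]
(348, 241) z 118 rect 472.3 102.6 45.1 12.6 23.8 mean [0.4724 0.1027] ang -155.5 z50,90 [0.0745 0.0763]
(348, 241) col 34 rect 471.3 103.3 42.1 11.0 29.6 mean [0.4691 0.1031] ang -151.3 z50,90 [0.0745 0.0762]
cols y [-7, -6, -5, -4, -3, -2, -1, 0, 1, 2, 3]
0 [np.float64(-0.75), np.float64(-0.75), np.float64(-0.75), np.float64(-0.75), np.float64(-0.75), np.float64(0.01), np.float64(0.06), np.float64(0.16), np.float64(0.02), np.float64(-0.75), np.float64(-0.75)]
1 [np.float64(-
[... 958 characters left out ...]
4(0.08), np.float64(0.08), np.float64(0.01)]
6 [np.float64(0.0), np.float64(0.3), np.float64(0.32), np.float64(0.33), np.float64(0.33), np.float64(0.3), np.float64(0.02), np.float64(0.09), np.float64(0.08), np.float64(0.04), np.float64(0.01)]
7 [-9, np.float64(0.3), np.float64(0.3), np.float64(0.36), np.float64(0.48), np.float64(0.47), np.float64(0.22), np.float64(0.02), np.float64(0.02), np.float64(0.03), np.float64(0.01)]
8 [-9, -9, -9, -9, np.float64(0.4), np.float64(0.45), np.float64(0.33), np.float64(0.33), np.float64(0.33), np.float64(0.0), np.float64(0.0)]
9 [-9, -9, -9, -9, -9, np.float64(0.32), np.float64(0.33), np.float64(0.34), np.float64(0.33), np.float64(0.28), np.float64(0.23)]
```

```bash
cat > plan.py <<'E'
from h import *
def plan(tgt,ang=None,n=5,post=False,vmax=40,wmax=7):
    """world tgt xyz, jaw-axis angle deg (tool x in world); prints up to n rows, dropping tilt"""
    o=r.get_obs();p=np.array(o["tcp_pos"]);Rm=R.from_rotvec(o["orientation"])
    x=Rm.as_matrix()[:,0];a=np.degrees(np.arctan2(x[1],x[0]))
    da=0 if ang is None else ang-a
    rows=[]
    for i in range(n):
        d=np.array(tgt)-p;L=np.linalg.norm(d)*1000
        k=d*1000*min(1,vmax/max(L,1e-9));w=np.clip(da,-wmax,wmax) 
        Q=Rm*R.from_rotvec([0,np.radians(-w),0])
        B=(Q if post else Rm).as_matrix();s=np.round(B.T@k,1);tw=np.round(-w,1)
        rows.append(f"0 {tw:g} 0 {s[0]:g} {s[1]:g} {s[2]:g} 1")
        p=p+B@s/1000;Rm=Rm*R.from_rotvec([0,np.radians(tw),0]);da+=tw
    print("; ".join(rows));print("end",p.round(4),"left ang",round(da,1), "tilt y", Rm.as_matrix()[:,1].round(4))
E
python3 -c "
from plan import *
plan([.43,-.1,.23],87)"
```

```text
0 -7 0 -30.6 0.1 25.8 1; 0 -7 0 -27.2 0.1 29.3 1; 0 -7 0 -23.4 0.1 32.4 1; 0 -7 0 -19.3 0.1 35 1; 0 -7 0 -14.9 0.1 37.1 1
end [ 0.2785 -0.4595  0.2302] left ang 124.7 tilt y [-6.0e-04  1.6e-03 -1.0e+00]
```

```bash
python3 -m jog '0 -7 0 -30 0 26 1; 0 -7 0 -27 0 29 1; 0 -7 0 -23 0 32 1; 0 -7 0 -19 0 35 1; 0 -7 0 -15 0 37 1'; python3 -c "
from plan import *
st()
plan([.43,-.1,.23],85)"
```

```text
clock: 0.52
tcp_pos: [0.279, -0.4596, 0.2309]
orientation: [-1.51, 0.51, -0.509]
contact_force: [1.3, -0.6, 1.2]
grip_width: 0.0852
t 0.5167 tcp [ 0.279  -0.4596  0.2309] 
R [[0.795, -0.0, 0.606], [-0.606, 0.0, 0.795], [-0.001, -1.0, 0.0]] F [ 1.3 -0.6  1.2] M [-0.01 -0.05 -0.06] w 0.08519265427315686 j [ 1.052  0.261 -0.17   1.875  0.052  1.011  0.209]
0 -7 0 -10 0.1 38.7 1; 0 -7 0 -5.3 0.1 39.7 1; 0 -7 0 -0.4 0.1 40 1; 0 -7 0 4.5 0.1 39.7 1; 0 -7 0 9.3 0.1 38.9 1
end [ 0.3564 -0.2752  0.2304] left ang 87.3 tilt y [-5.e-04  4.e-04 -1.e+00]
```

```bash
python3 -m jog '0 -7 0 -10 0 39 1; 0 -7 0 -5 0 40 1; 0 -7 0 -1 0 40 1; 0 -7 0 4 0 40 1; 0 -7 0 9 0 39 1'; python3 -c "
from plan import *
st()
plan([.43,-.07,.23],85)"
```

```text
clock: 0.93
tcp_pos: [0.3567, -0.2745, 0.2312]
orientation: [-1.571, 0.032, -0.031]
contact_force: [1.3, -0.2, 1.1]
grip_width: 0.0856
t 0.9333 tcp [ 0.3567 -0.2745  0.2312] 
R [[0.999, -0.0, 0.04], [-0.04, -0.0, 0.999], [-0.0, -1.0, -0.0]] F [ 1.3 -0.2  1.1] M [ 0.01 -0.03  0.04] w 0.08560390686898699 j [ 0.879  0.129 -0.39   2.047  0.059  0.977  0.419]
0 -7 0 12 0.2 38.2 1; 0 -7 0 16.5 0.2 36.4 1; 0 -7 0 20.8 0.2 34.1 1; 0 -7 0 24.9 0.2 31.3 1; 0 -7 0 28.5 0.2 28.1 1
end [ 0.4242 -0.0863  0.2301] left ang 52.3 tilt y [-4.e-04 -2.e-04 -1.e+00]
```

```bash
python3 -m jog '0 -7 0 12 0 38 1; 0 -7 0 16 0 36 1; 0 -7 0 21 0 34 1; 0 -7 0 25 0 31 1; 0 -7 0 28 0 28 1'; python3 -c "
from plan import *
st()
plan([.600,.053,.15],85)"
```

```text
clock: 1.35
tcp_pos: [0.4248, -0.0881, 0.2313]
orientation: [-1.525, -0.447, 0.447]
contact_force: [1.0, -0.6, 0.1]
grip_width: 0.0854
t 1.35 tcp [ 0.4248 -0.0881  0.2313] 
R [[0.842, 0.0, -0.54], [0.54, -0.0, 0.842], [-0.0, -1.0, -0.0]] F [ 1.  -0.6  0.1] M [-0.   -0.09  0.06] w 0.08544983606426425 j [ 0.648  0.122 -0.623  2.067  0.086  0.977  0.55 ]
0 -7 0 37.4 13.6 4.1 1; 0 -7 0 37.6 13.6 -0.5 1; 0 -7 0 37.3 13.6 -5.1 1; 0 -7 0 36.4 13.6 -9.7 1; 0 -7 0 34.9 13.6 -14 1
end [0.5713 0.0299 0.1633] left ang 17.3 tilt y [ 0.e+00 -5.e-04 -1.e+00]
```

```bash
python3 -m jog '0 -7 0 37 13 4 1; 0 -7 0 37 13 -1 1; 0 -7 0 37 13 -5 1; 0 -7 0 36 13 -10 1; 0 -7 0 35 13 -14 1'; python3 -c "
from plan import *
st()
plan([.6015,.052,.12],84.8,vmax=20)"
```

```text
clock: 1.77
tcp_pos: [0.5723, 0.0266, 0.1652]
orientation: [-1.369, -0.917, 0.918]
contact_force: [1.3, -0.8, 0.5]
grip_width: 0.0853
t 1.7667 tcp [0.5723 0.0266 0.1652] 
R [[0.38, -0.0, -0.925], [0.925, -0.0, 0.38], [-0.001, -1.0, 0.0]] F [ 1.3 -0.8  0.5] M [-0.07 -0.02 -0.02] w 0.0852713936170258 j [ 0.392  0.477 -0.71   1.831  0.371  0.971  0.704]
0 -7 0 11.6 15.2 -5.8 1; 0 -7 0 10.9 15.2 -7.2 1; 0 -3.1 0 9.6 14.8 -8.3 1; 0 -0 0 0 -0 0 1; 0 -0 0 0 -0 0 1
end [0.6015 0.052  0.12  ] left ang 0.0 tilt y [-5.e-04 -4.e-04 -1.e+00]
```

```bash
python3 -m jog '0 -7 0 12 15 -6 1; 0 -7 0 11 15 -7 1; 0 -3 0 9 15 -8 1; 0 0 0 0 0 0 0.5; 0 0 0 0 0 0 0.5'; python3 -c "
from plan import *
st()
plan([.6015,.052,.052],84.8,vmax=15)
f=imaging.grab_frame('scene');a=f['color'][120:270,270:430,::-1]
cv2.imwrite('pics/s1.png',cv2.resize(a,None,fx=4,fy=4,interpolation=2))"
```

```text
clock: 2.18
tcp_pos: [0.5996, 0.051, 0.1202]
orientation: [-1.252, -1.134, 1.137]
contact_force: [0.5, -0.8, -0.6]
grip_width: 0.0641
t 2.1833 tcp [0.5996 0.051  0.1202] 
R [[0.099, -0.003, -0.995], [0.995, 0.0, 0.099], [0.0, -1.0, 0.003]] F [ 0.5 -0.8 -0.6] M [ 0.03  0.03 -0.01] w 0.06410536081630863 j [ 0.352  0.593 -0.734  1.793  0.478  0.945  0.885]
0 -0.5 0 0.3 15 -0.4 1; 0 -0 0 0.2 15 -0.4 1; 0 -0 0 0.3 15 -0.5 1; 0 -0 0 0.2 15 -0.4 1; 0 -0 0 0.2 8.2 -0.3 1
end [0.6015 0.052  0.052 ] left ang 0.0 tilt y [-2.7e-03  4.0e-04 -1.0e+00]
```

View pics/s1.png

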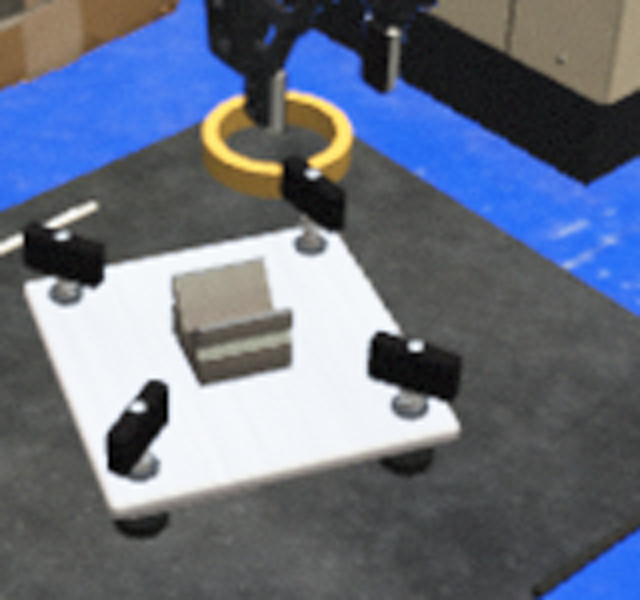

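The open fingers, at crop (270,110) and (390,70), straddle the knob at (312,190) and sit above it. Next I descend.

```bash
python3 -m jog '0 0 0 0 15 0 0.5; 0 0 0 1 15 -1 0.5; 0 0 0 0 15 0 0.5; 0 0 0 0 15 -1 0.5; 0 0 0 0 8 0 0.5' 25; python3 -m jog '0 0 0 0 0 0 0.5; 0 0 0 0 0 0 0.5; 0 0 0 0 0 0 0.5; 0 0 0 0 0 0 0.5; 0 0 0 0 0 0 0.5'; python3 -c "
from plan import *
st()
plan([.6015,.052,.052],84.8,vmax=15)
f=imaging.grab_frame('scene');a=f['color'][120:270,270:430,::-1]
cv2.imwrite('pics/s2.png',cv2.resize(a,None,fx=4,fy=4,interpolation=2))"
```

```text
clock: 2.65
tcp_pos: [0.6012, 0.0508, 0.0506]
orientation: [-1.253, -1.133, 1.138]
contact_force: [-0.1, -0.6, -0.8]
grip_width: 0.0428
clock: 3.07
tcp_pos: [0.6031, 0.0518, 0.0541]
orientation: [-1.255, -1.137, 1.135]
contact_force: [0.4, -0.1, -1.2]
grip_width: 0.0426
t 3.0667 tcp [0.6031 0.0518 0.0541] 
R [[0.099, 0.001, -0.995], [0.995, 0.0, 0.099], [0.0, -1.0, -0.001]] F [ 0.4 -0.1 -1.2] M [ 0.06 -0.02 -0.01] w 0.04264059657360613 j [ 0.308  0.678 -0.678  1.824  0.558  0.838  0.825]
0 -0.5 0 0.1 2.1 1.6 1; 0 0 0 -0 -0 0 1; 0 0 0 -0 -0 0 1; 0 0 0 -0 -0 0 1; 0 0 0 -0 -0 0 1
end [0.6015 0.052  0.052 ] left ang -0.0 tilt y [ 1.4e-03  1.0e-04 -1.0e+00]
```

View pics/s2.png

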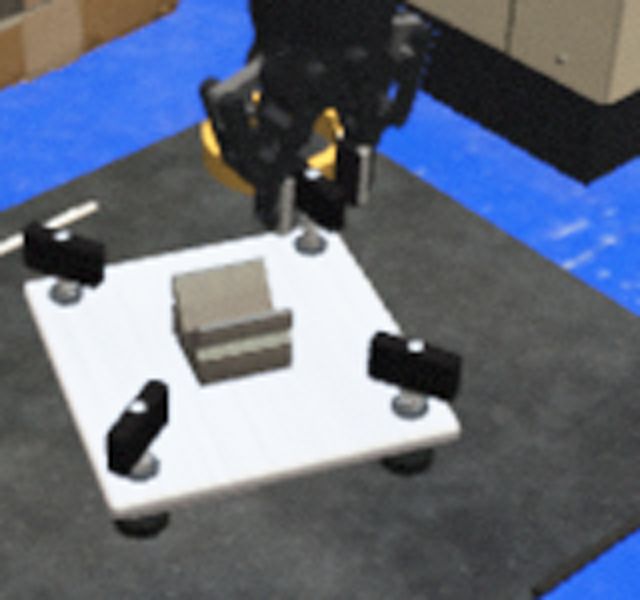

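Both fingers straddle the knob at crop (320,195), one on each side. I'll centre and close.

```bash
python3 -m jog '0 -0.5 0 0 2 1.6 0.5; 0 0 0 0 0 0 0.4; 0 0 0 0 0 0 0.25; 0 0 0 0 0 0 0; 0 0 0 0 0 0 0' 40; python3 -m jog '0 0 0 0 0 0 0; 0 0 0 0 0 0 0; 0 0 0 0 0 0 0; 0 0 0 0 0 0 0; 0 0 0 0 0 0 0'; python3 -c "
from plan import *
o,Rm=st()
print(np.degrees(np.arctan2(Rm[1,0],Rm[0,0])))
f=imaging.grab_frame('scene');a=f['color'][120:270,270:430,::-1]
cv2.imwrite('pics/s3.png',cv2.resize(a,None,fx=4,fy=4,interpolation=2))"
```

```text
clock: 3.53
tcp_pos: [0.601, 0.0523, 0.0514]
orientation: [-1.25, -1.144, 1.143]
contact_force: [-0.3, 1.3, 0.1]
grip_width: 0.0113
clock: 3.95
tcp_pos: [0.601, 0.0524, 0.0514]
orientation: [-1.25, -1.144, 1.142]
contact_force: [-0.9, 2.8, 1.2]
grip_width: 0.0115
t 3.95 tcp [0.601  0.0524 0.0514] 
R [[0.089, 0.0, -0.996], [0.996, 0.001, 0.089], [0.001, -1.0, -0.0]] F [-0.9  2.8  1.2] M [0.63 0.06 0.1 ] w 0.011549546616812099 j [ 0.307  0.68  -0.678  1.829  0.561  0.833  0.829]
84.87436621869526
```

View pics/s3.png

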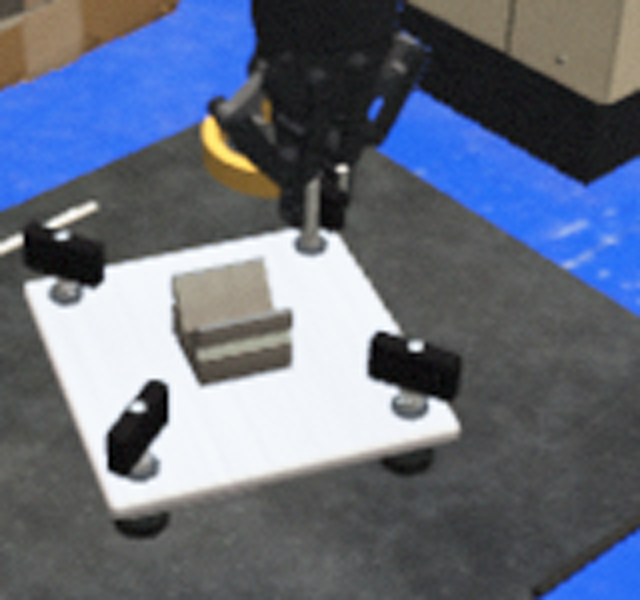

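Gripped: the width is 11.5 mm and the jaw angle 84.9°. That means 61.4° clockwise, sinking 0.14 mm per degree.

```bash
python3 -m jog '0 2 0 0 0.28 0 0; 0 3 0 0 0.42 0 0; 0 3 0 0 0.42 0 0; 0 3 0 0 0.42 0 0; 0 3 0 0 0.42 0 0' ; python3 -c "
from plan import *
o,Rm=st()
print(np.degrees(np.arctan2(Rm[1,0],Rm[0,0])))"
```

```text
clock: 4.42
tcp_pos: [0.6011, 0.0529, 0.0495]
orientation: [-1.349, -0.959, 0.957]
contact_force: [-0.6, 4.4, -0.2]
grip_width: 0.0116
t 4.4167 tcp [0.6011 0.0529 0.0495] 
R [[0.33, 0.001, -0.944], [0.944, 0.001, 0.33], [0.002, -1.0, -0.0]] F [-0.6  4.4 -0.2] M [0.95 0.08 0.09] w 0.011639224049841652 j [ 0.267  0.666 -0.621  1.833  0.517  0.81   0.616]
70.74921295309373
```

```bash
python3 -m jog '0 3 0 -0.5 0.42 -0.2 0; 0 3 0 0 0.42 0 0; 0 3 0 0 0.42 0 0; 0 3 0 0 0.42 0 0; 0 3 0 0 0.42 0 0' ; python3 -c "
from plan import *
o,Rm=st()
print(np.degrees(np.arctan2(Rm[1,0],Rm[0,0])))
f=imaging.grab_frame('scene');a=f['color'][120:270,270:430,::-1]
cv2.imwrite('pics/s4.png',cv2.resize(a,None,fx=4,fy=4,interpolation=2))"
```

```text
clock: 4.83
tcp_pos: [0.6013, 0.0535, 0.0474]
orientation: [-1.432, -0.761, 0.757]
contact_force: [1.7, 6.5, -1.6]
grip_width: 0.0114
t 4.8333 tcp [0.6013 0.0535 0.0474] 
R [[0.562, 0.001, -0.827], [0.827, 0.003, 0.562], [0.003, -1.0, 0.001]] F [ 1.7  6.5 -1.6] M [ 1.33 -0.12  0.2 ] w 0.011424533470163546 j [ 0.223  0.652 -0.559  1.836  0.469  0.786  0.393]
55.794806021552645
```

View pics/s4.png

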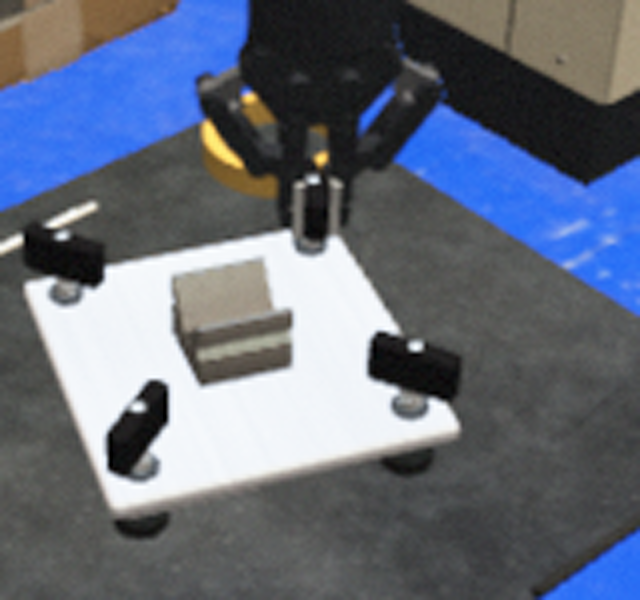

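The knob at crop (315,205) has turned, and the plate hasn't moved. The side force is +y, so I'll ease the tool towards +y.

```bash
python3 -m jog '0 2 0 1 0.28 0.5 0; 0 3 0 0 0.42 0 0; 0 3 0 0 0.42 0 0; 0 3 0 0 0.42 0 0; 0 3 0 0 0.42 0 0' ; python3 -c "
from plan import *
o,Rm=st()
print(np.degrees(np.arctan2(Rm[1,0],Rm[0,0])))"
```

```text
clock: 5.3
tcp_pos: [0.6018, 0.054, 0.0455]
orientation: [-1.493, -0.572, 0.568]
contact_force: [1.5, 5.3, -1.6]
grip_width: 0.0115
t 5.3 tcp [0.6018 0.054  0.0455] 
R [[0.746, 0.002, -0.666], [0.666, 0.002, 0.746], [0.003, -1.0, 0.001]] F [ 1.5  5.3 -1.6] M [ 1.14 -0.31  0.24] w 0.01149779372839981 j [ 0.179  0.641 -0.499  1.839  0.423  0.766  0.184]
41.770427119355475
```

```bash
python3 -m jog '0 3 0 0.8 0.42 0.6 0; 0 3 0 0 0.42 0 0; 0 3 0 0 0.42 0 0; 0 3 0 0 0.42 0 0; 0 3 0 0 0.42 0 0' ; python3 -c "
from plan import *
o,Rm=st()
print(np.degrees(np.arctan2(Rm[1,0],Rm[0,0])))"
```

```text
clock: 5.72
tcp_pos: [0.6023, 0.0546, 0.0434]
orientation: [-1.538, -0.368, 0.364]
contact_force: [2.2, 4.4, -2.5]
grip_width: 0.011
t 5.7167 tcp [0.6023 0.0546 0.0434] 
R [[0.893, 0.002, -0.45], [0.45, 0.002, 0.893], [0.003, -1.0, 0.001]] F [ 2.2  4.4 -2.5] M [ 0.86 -0.43  0.13] w 0.011018460733514762 j [ 0.131  0.632 -0.434  1.842  0.372  0.746 -0.039]
26.76088026580652
```

```bash
python3 -m jog '0 2 0 0.6 0.28 0.4 0; 0 1.3 0 0 0.18 0 0; 0 0 0 0 0 0 0; 0 0 0 0 0 0 0; 0 0 0 0 0 0 0' ; python3 - <<'E'
from plan import *
o,Rm=st()
print(np.degrees(np.arctan2(Rm[1,0],Rm[0,0])))
f=imaging.grab_frame("top");P=cloud(f);c=f["color"]
cv2.imwrite('pics/t5.png',cv2.resize(c[130:260,255:405,::-1],None,fx=4,fy=4,interpolation=2))
pz=P[...,2]
for uv,z in(((312,162),.074),((290,219),.074),((348,241),.074)):
    m=np.zeros((400,640),bool);u,v=uv;m[v-15:v+16,u-15:u+16]=1;k=m&(abs(pz-z)<.012)
    vv,uu=np.nonzero(k);W=px2plane(f,np.c_[uu,vv],z)[:,:2].astype(np.float32);print(cv2.minAreaRect(W*1000))
E
```

```text
clock: 6.13
tcp_pos: [0.6024, 0.0546, 0.043]
orientation: [-1.546, -0.325, 0.322]
contact_force: [3.5, 4.3, -0.5]
grip_width: 0.0115
t 6.1333 tcp [0.6024 0.0546 0.043 ] 
R [[0.916, 0.002, -0.4], [0.4, 0.001, 0.916], [0.002, -1.0, 0.0]] F [ 3.5  4.3 -0.5] M [ 0.97 -0.58  0.09] w 0.011505594361117843 j [ 0.12   0.63  -0.42   1.842  0.362  0.743 -0.085]
23.607399266458835
((653.1728515625, 181.21646118164062), (46.60103225708008, 12.669294357299805), 23.015836715698242)
((523.4500122070312, 232.1392822265625), (12.469198226928711, 45.255672454833984), 23.344635009765625)
((472.31768798828125, 102.5971450805664), (45.145286560058594, 12.569473266601562), 23.721202850341797)
```

View pics/t5.png

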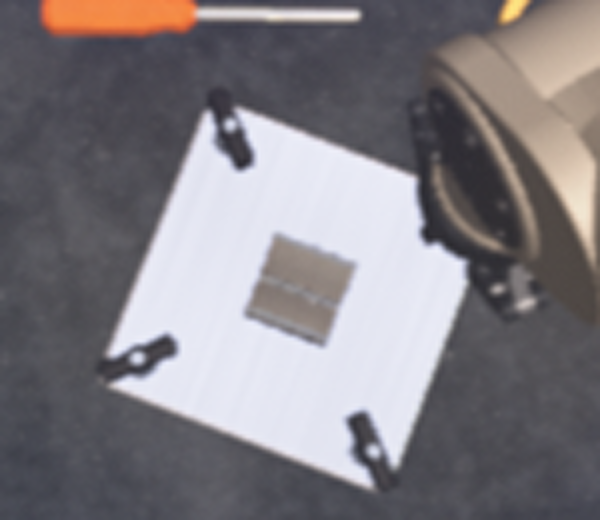

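The plate hasn't moved: the other three knobs are at their earlier positions. The jaw is at 23.6° against a target of 23.5°. I'll let go and rise.

```bash
python3 -m jog '0 0 0 0.3 0 0.2 0.1; 0 0 0 0 0 0 0.3; 0 0 0 0 0 0 0.5; 0 0 0 0 0 0 0.5; 0 0 0 0 0 0 0.5'; python3 -m jog '0 0 0 0 -8 0 0.5; 0 0 0 0 -20 0 0.5; 0 0 0 0 -30 0 0.5; 0 0 0 0 -35 0 0.5; 0 0 0 0 -35 0 0.5'; python3 -c "
from plan import *
st()
plan([.45,-.05,.24],23.6)"
```

```text
clock: 6.6
tcp_pos: [0.6014, 0.0533, 0.0425]
orientation: [-1.548, -0.321, 0.323]
contact_force: [-1.1, -0.6, -0.6]
grip_width: 0.0425
clock: 7.02
tcp_pos: [0.6011, 0.0541, 0.1722]
orientation: [-1.547, -0.321, 0.324]
contact_force: [1.1, 0.3, 0.1]
grip_width: 0.0428
t 7.0167 tcp [0.6011 0.0541 0.1722] 
R [[0.917, -0.001, -0.4], [0.4, -0.0, 0.917], [-0.001, -1.0, 0.0]] F [1.1 0.3 0.1] M [ 0.03 -0.08  0.02] w 0.04283356993172204 j [ 0.175  0.467 -0.486  1.762  0.256  0.977 -0.   ]
0 -0 0 -36.9 -13.8 -7.1 1; 0 -0 0 -36.8 -13.8 -7.2 1; 0 -0 0 -36.9 -13.8 -7.1 1; 0 -0 0 -36.8 -13.8 -7.2 1; 0 -0 0 -32.8 -12.3 -6.4 1
end [ 0.45 -0.05  0.24] left ang 0.0 tilt y [-1.4e-03 -2.0e-04 -1.0e+00]
```

```bash
python3 -m jog '0 0 0 -37 -14 -7 0.5; 0 0 0 -37 -14 -7 0.5; 0 0 0 -37 -14 -7 0.5; 0 0 0 -37 -14 -7 0.5; 0 0 0 -30 -10 -6 0.5'; cat > chk.py <<'E'
from plan import *
import sys
st()
t=sys.argv[1]
f=imaging.grab_frame("top");P=cloud(f);c=f["color"]
pz=P[...,2]
for uv,z in(((312,162),.074),((370,184),.074),((290,219),.074),((348,241),.074)):
    m=np.zeros((400,640),bool);u,v=uv;m[v-15:v+16,u-15:u+16]=1;k=m&(abs(pz-z)<.012)
    vv,uu=np.nonzero(k);W=px2plane(f,np.c_[uu,vv],z)[:,:2].astype(np.float32);mu=W.mean(0);V=np.linalg.eigh(np.cov((W-mu).T))[1][:,1]
    print(cv2.minAreaRect(W*1000),"pca",np.degrees(np.arctan2(V[1],V[0]))%180,"z",np.percentile(pz[k],[50,90]).round(4),pz[k].mean().round(4))
g=imaging.grab_frame("scene")["color"]
cv2.imwrite(f'pics/{t}.png',np.hstack([cv2.resize(g[150:270,260:400,::-1],None,fx=2.8,fy=2.8,interpolation=2),cv2.resize(c[140:260,265:395,::-1],None,fx=2.8,fy=2.8,interpolation=2)]))
E
python3 chk.py c1
```

```text
clock: 7.43
tcp_pos: [0.45, -0.0494, 0.238]
orientation: [-1.548, -0.322, 0.322]
contact_force: [-0.8, -0.6, -0.0]
grip_width: 0.0428
t 7.4333 tcp [ 0.45   -0.0494  0.238 ] 
R [[0.917, 0.0, -0.399], [0.399, -0.001, 0.917], [-0.0, -1.0, -0.001]] F [-0.8 -0.6 -0. ] M [-0.05  0.02 -0.04] w 0.04281674304639095 j [ 0.447  0.137 -0.513  2.027  0.081  0.996  0.303]
((653.1728515625, 181.21646118164062), (46.60103225708008, 12.669294357299805), 23.015836715698242) pca 23.093742498489576 z [0.0743 0.0763] 0.0736
((602.0462646484375, 51.96446228027344), (12.420670509338379, 46.60131072998047), 24.52775001525879) pca 114.4787468967328 z [0.0743 0.0762] 0.0737
((523.5897216796875, 232.22552490234375), (12.327146530151367, 45.24819564819336), 24.05925750732422) pca 113.96595701999351 z [0.0739 0.0764] 0.0738
((472.2715759277344, 102.70207214355469), (45.145286560058594, 12.798700332641602), 23.721202850341797) pca 24.144274937907937 z [0.0736 0.0759] 0.0735
```

View pics/c1.png

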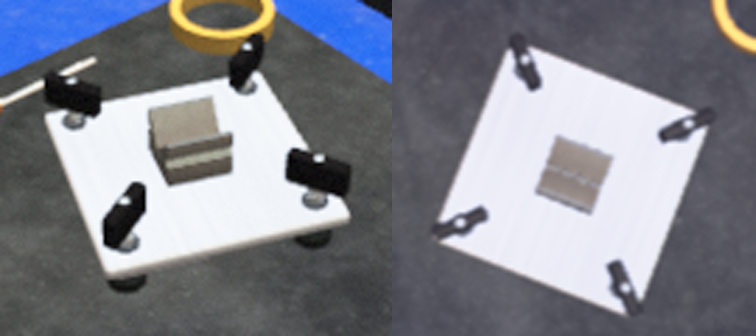

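The knob, at right-panel pixel (687,125), now points at the V-block. Its bar angle is 114.5° and the other three give about 113–114°, with equal height. The gripper is clear, so I'm handing in.

```bash
python3 -c "
from bench import r
print(r.hand_in())"
```

```text
the job is handed in; nothing more can be done
None
```

The high knob is screwed down to match the other three, and I handed the job in at about 7.5 s with the gripper open and clear of everything. I gripped the bar, turned it 61° clockwise while sinking with the thread (about 8.5 mm), then let go and backed away.

Last checks, from the top camera after letting go:

| Check | Turned knob | Other three |
|---|---|---|
| Height (median over the knob) | 74.3 mm | 73.6–74.3 mm |
| Bar angle, measured against its own diagonal | 114.5° | within about 1° |

- **Pointing at the middle:** the plate's diagonal runs at about 113.5°, so the bar is within 1°, which is also the spread between the other three.
- **Plate position:** the other three knobs stayed within 0.5 mm of where they started.
- **Forces:** side force while turning stayed under 7 N by the readings after each move.
- **Not checked directly:** I did not push on the table to test for rocking, and the foot's contact with the bench was not visible. That it bears on the bench follows from the knob's height and angle.

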